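Advance the crate tally wheel to its full-load mark

TASK

The last crates of this load are in: bring the tally counter on the sorting bench to its full-load mark. With a fingertip, gently flick the thumb tabs at the wheel's edge so that it advances anticlockwise (seen from above) until the raised stud on the wheel rests in the click that points at the tall marker post, and not one click further. Grasp nothing, leave the bottles and the can standing where they are, and take the hand away from the wheel at the end.

Things in the scene. Friction and masses are not known exactly. Their poses are not given: they have to be found in the camera images.
- tally: Tally counter: square grey base plate 190 x 190 x 14 mm, screwed down. Origin under its centre, on the wheel's upright axis; yaw varies. A fixed aluminium collar rings the wheel (radius 74 to 80 mm, top 40 mm above the bench), open only at the front: a gap centred on the body's -x, about 58 deg to either side, where the tabs are reached from above.
- front_gap (a point): Fixed point in the middle of the collar's front gap, 72 mm from the wheel's axis (body -x direction), 29 mm above the bench (half-way up the tabs). At every rest of the wheel a tab's centre line passes through this point; at the gap an advance moves the tab to the body's -y.
- wheel_center (a point): Centre of the black thumbwheel, on its upright axis, 29 mm above the bench. Disc of radius 48 mm, 18 to 36 mm above the bench; eight equal radial tabs every 45 deg, 8 mm thick, reaching 68 mm from the axis, 18 to 40 mm above the bench; black cap of 28 mm diameter in the middle, top 42 mm above the bench.
- stud (a point): Centre of the top of the wheel's one raised steel stud: 18 mm in diameter, 10 mm high above the disc, 37 mm from the axis, top 46 mm above the bench. It turns with the wheel, in line with one of the tabs.
- tally_wheel (a joint): Wheel angle, rad, growing anticlockwise from above: the stud's direction from the axis in the body's frame, 0 = body +x. Rests are 0.785 rad (45 deg) apart (0, -0.785..). A push of 1 to 4 N on a tab moves it; past half a click it snaps on to the next rest, before that it springs back. Starts at -2.36 (up to 0.06 off until touched), 2 to 4 clicks short of the post; stop at -3.95.
- glass_bottle_mid (a point): Middle (95 mm up) of a loose amber glass bottle, 60 mm in diameter, 190 mm tall, upright on the bench beside the counter; bystander.
- pet_bottle_mid (a point): Middle (105 mm up) of a loose clear plastic bottle with a red cap, 64 mm in diameter, 210 mm tall, upright; bystander.
- drink_can_mid (a point): Middle (57 mm up) of a loose plain aluminium drink can, 66 mm in diameter, 115 mm tall, upright; bystander.
- marker_top (a point): Top of the tall steel marker post: head 20 mm in diameter, top 66 mm above the bench, fixed, 87 mm from the wheel's axis just outside the collar. It stands in one of three sockets: at the rear (body +x), or 45 deg to the left (+y) or right (-y) of it; the other two hold low dark plugs 18 mm across, barely above the plate.

How it is judged:
At the end, for the whole second after the job is handed in: The wheel rests in its click with the stud pointing at the marker post (within about 8 degrees: stud within 50.6 mm of the post, 50 mm when exactly in line), still, and both bottles and the can are within 30 mm of where they began (horizontal distance between stud and marker_top below 0.0506 m and velocity of joint tally_wheel between -0.1 and 0.1 rad/s and distance of each of glass_bottle_mid, pet_bottle_mid, drink_can_mid from where it was at the start of the episode below 0.03 m); the robot touches nothing.
It fails at once if the stud is run past the marker post by over half a click ((y of marker_top in the frame of tally below -0.03 m and value of joint tally_wheel above -0.335 rad) or (y of marker_top in the frame of tally below 0.03 m and value of joint tally_wheel above 0.45 rad) or value of joint tally_wheel above 1.235 rad).
It fails at once if the wheel is shoved, pressed or pinched hard (over 40 N) (contact force between any of the fingers, the arm and tally_wheel above 40 N).
It fails at once if a bottle or the can is lifted, shoved or knocked over (distance of any of glass_bottle_mid, pet_bottle_mid, drink_can_mid from where it was at the start of the episode above 0.03 m).
It also fails if it takes over 58 s, if anything falls off the work surface, if the arm or the gripper's body presses on something with over 40 N, if the wrist force passes 120 N, or if a joint passes its speed limit or range.

ROBOT

A 6-joint arm with a two-finger parallel gripper is mounted at the origin on the work surface. World frame = base frame: x ahead of the robot, y to its left, z up, the work surface at z = 0. Lengths are in m, angles in rad, forces in N, time in s.
With the tool pointing down it reaches from about 0.225 to 0.875 m from the base axis. Payload 3.4 kg.
Tool frame: the origin (TCP) lies midway between the tips of the shut fingers; the grasp point (between the pads) lies 19 mm behind it; z points along the fingers, y is the direction in which the jaws open and shut (so a half turn about z gives the same grasp; the last joint's range is limited). The gripper opens to 85 mm and grips with 20 to 120 N. Pads are 22 mm wide; open, the fingers measure 114 mm over their backs; the gripper's body (76 mm by 85 mm) begins 54 mm behind the grasp point. The pads swing forward as they close: fully open they stand 13 mm farther back than shut.
Start: joints at [1.149, 0.276, 1.505, -0, 1.361, -0.121], TCP at [0.17, 0.549, 0.231] pointing down, gripper open.
Joint ranges: [-2.89, 2.89], [-0.75, 2.08], [0.22, 2.7], [-1.18, 4.32], [0.11, 2.71], [-2.7, 2.7]. Speed limits (rad/s): [2.57, 2.57, 3.14, 3.14, 3.14, 3.14].

INTERFACE

Orientations are given as a unit quaternion [w, x, y, z].
In Python, from rig import monitor, imaging, ticket gives the robot as it stands.
- The arm moves only by the tool servo_tool, never from a script. Its argument "commands" is text: rows parted by semicolons, each of 5 numbers parted by spaces: the shift along the tool's x, y, z in cm, then the turn about the tool's z in rad, then the gripper command: -1 is shut, 1 is fully open, values between are in proportion. In form: x y z twist claw; .... A call has 1 to 10 rows; each row is the pose to reach, as a shift and turn from the pose commanded when the call began, along the tool's axes at that moment; what a row does not reach only later rows make up. A row lasts 1/12 s, in which the tool goes at most 41.7 mm and 7.16 degrees, less where a joint would pass 70% of its speed; a pose out of reach is approached as far as the arm can. A call with a gripper value outside its range is refused whole. The fingers move at their own pace and stop on an object; "newtons" is the grip in N (left out, the last holds). Time passes only in rows, so rows that repeat a pose let the fingers close. It gives the time, the measured TCP pose, the force and the opening at its end, in the units of the state.
- monitor.get_state(): the state, without advancing time (a new reading comes with each control period).
- imaging.get_image(name): name is "scene" or "top" or "wrist"; returns the picture (400x640x3 uint8, red, green, blue); there is no depth.
- imaging.get_calibration(name): a dict with "camera_matrix" (3x3 intrinsics, pixels), "R" (3x3) and "t" (3): a world point X has camera coordinates R X + t. Camera axes: x right, y down, z forward; pixel columns grow to the right and rows downward; lengths in m; the calibration is good to about 2 mm. A picture is of the moment at which its call begins: read the wrist's pose just before it. get_calibration takes no time and is no camera call; for the wrist camera it gives the pose at the moment of the call.
- ticket.sign_off(): hands the job in, once; it reports no verdict.
The state is a dict: "clock": time; "qpos": joint angles; "qd": joint speeds; "effort": joint torques, N m; "position": TCP position; "ee_rot": TCP orientation; "contact_force": force on the tool from outside, world axes, zero at the start; "moment": the same for the moment, N m; "width": finger opening in m.
Only numpy, scipy, OpenCV 4.12 (cv2) and the standard library are available. Lean on these libraries where they do the work, as an engineer would, in place of code of your own. Each camera call takes 0.05 s, during which the arm holds its last target. There are 200 camera calls.

## Working session

There is one attempt and no reset: what is moved stays moved. The work goes in short steps, Python scripts to look and compute and a tool call to move; the robot and the scene stay as the last step left them, time stands still between calls to the robot, and variables do not carry over. Pictures are saved under pics/ and viewed, and the job is handed in when it is done.

Besides the shell and the picture viewer there is one more tool, called after ">>>" as name(argument=value, ...) on one line, values as JSON. servo_tool: Moves the arm, as the interface text tells. Its arguments: {"type":"object","properties":{"commands":{"type":"string"},"newtons":{"type":"number"}},"required":["commands"]}

```bash
mkdir -p pics; python3 - <<'E'
from rig import monitor, imaging
import cv2
print(monitor.get_state())
for n in ("scene","top","wrist"):
    c=imaging.get_calibration(n); print(n,c)
    cv2.imwrite(f"pics/{n}0.png",imaging.get_image(n)[:,:,::-1])
E
```

```text
{'clock': 0.0, 'qpos': array([ 1.14901752e+00,  2.76590236e-01,  1.50614290e+00,  1.17674647e-05,
        1.36070408e+00, -1.21008701e-01]), 'qd': array([-0.00023985,  0.00203666,  0.00056994, -0.00037368,  0.00082309,
       -0.00011385]), 'effort': array([ 1.78899205e-03, -4.16791105e+01, -2.45802355e+01,  6.35840274e-05,
        1.09407454e-02,  8.99209539e-06]), 'position': array([0.17013232, 0.54869384, 0.23043854]), 'ee_rot': array([-2.52782790e-04,  1.49820005e-01,  9.88712858e-01, -8.86982229e-04]), 'contact_force': array([-0.79415783, -0.54721671,  0.551488  ]), 'moment': array([-0.00844143,  0.05682072,  0.00358122]), 'width': 0.08550706884344407}
scene {'camera_matrix': array([[400.6391166 ,   0.        , 324.7203447 ],
       [  0.        , 400.6391166 , 200.73418171],
       [  0.        ,   0.        ,   1.        ]]), 'R': array([[ 0.56563686,  0.82463197,  0.00608691],
       [ 0.6372867 , -0.43242345, -0.63786803],
       [-0.52337425,  0.36468078, -0.77012163]]), 't': array([-0.35440104, -0.31457453,  1.25058274])}
top {'camera_matrix': array([[392.46370072,   0.        , 326.01383372],
       [  0.        , 392.46370072, 197.74239631],
       [  0.        ,   0.        ,   1.        ]]), 'R': array([[ 0.01494271, -0.99974854,  0.01672013],
       [-0.9872988 , -0.01739772, -0.15791899],
       [ 0.15817017, -0.01414803, -0.9873105 ]]), 't': array([-0.02289332,  0.60356495,  0.87985261])}
wrist {'camera_matrix': array([[286.94244145,   0.        , 318.27308882],
       [  0.        , 286.94244145, 206.6019444 ],
       [  0.        ,   0.        ,   1.        ]]), 'R': array([[ 0.29677927,  0.95494478, -0.00159284],
       [ 0.90407619, -0.28043232,  0.32249644],
       [ 0.30751961, -0.09715031, -0.94656934]]), 't': array([-0.5739268 , -0.04236977,  0.38151634])}
```

View pics/top0.png

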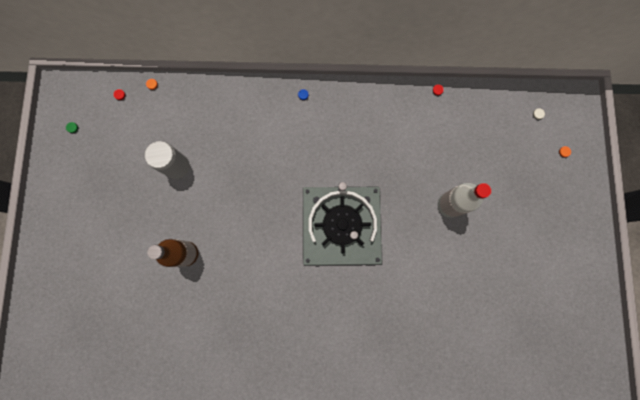

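View pics/scene0.png

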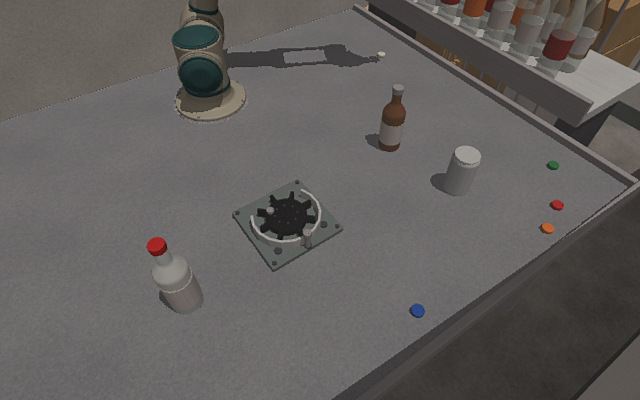

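View pics/wrist0.png

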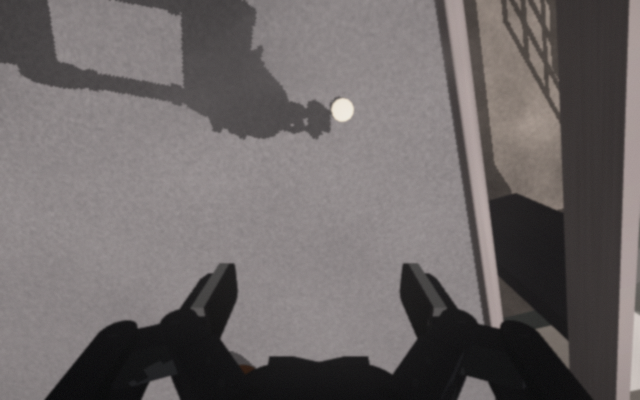

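The top view shows the tally plate centred near (342,226), with the collar gap facing down the image (world -x). The stud is at (354,235) and the post at (342,187). The scene view shows the post (307,238) between two dark plugs (323,224) and (278,250). So it is the rear socket, which means 3 clicks. Now I'll measure the positions.

```bash
cat > h.py <<'E'
import numpy as np
def ray(c,u,v,z):
    R,t=c["R"],c["t"]; d=R.T@np.linalg.inv(c["camera_matrix"])@[u,v,1]; o=-R.T@t
    return o+d*(z-o[2])/d[2]
E
python3 - <<'E'
from rig import imaging
import cv2,numpy as np
from h import ray
im=cv2.imread("pics/top0.png"); c=imaging.get_calibration("top")
lab=cv2.cvtColor(im,cv2.COLOR_BGR2LAB)[160:290,270:420].astype(int)
m=((lab[...,1]<126)).astype(np.uint8)*255
m=cv2.morphologyEx(m,cv2.MORPH_CLOSE,np.ones((5,5)))
k=max(cv2.findContours(m,0,1)[0],key=cv2.contourArea)+np.array([270,160])
b=cv2.boxPoints(cv2.minAreaRect(cv2.convexHull(k)))
P=np.array([ray(c,*p,.014) for p in b]); print(b,P,P.mean(0),[np.linalg.norm(P[i]-P[i-1]) for i in range(4)])
for n,p,z in(("stud",(354,235),.046),("post",(342.5,186.5),.066)): print(n,ray(c,*p,z))
cv2.imwrite("pics/crop.png",cv2.resize(im[170:280,280:400],None,fx=5,fy=5,interpolation=2))
E
```

```text
[[303. 187.]
 [381. 187.]
 [381. 264.]
 [303. 264.]] [[ 0.63510166  0.04347982  0.014     ]
 [ 0.63858307 -0.1489363   0.014     ]
 [ 0.45104627 -0.14757968  0.014     ]
 [ 0.44828515  0.03895816  0.014     ]] [ 0.54325404 -0.0535195   0.014     ] [np.float64(0.18687122455912725), np.float64(0.1924476081612783), np.float64(0.18754170548381097), np.float64(0.18655827384675636)]
stud [ 0.51717025 -0.07983278  0.046     ]
post [ 0.62821018 -0.05084218  0.066     ]
```

View pics/crop.png

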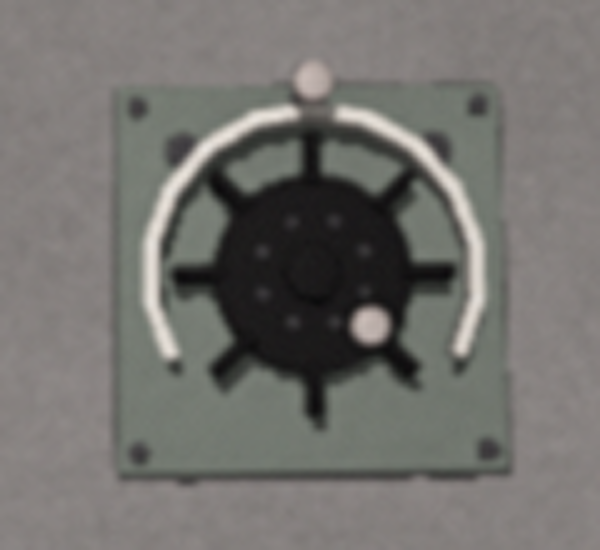

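The plate centre is near (0.543, -0.0535) with yaw about 1.5°. The sides measure 187–192 mm against the true 190 mm. The stud radius is 37 mm and the post radius 85 mm, both matching the given sizes. Next I'll cross over to a point in front of the gap, high up, closing the gripper and turning tool x onto world y.

>>> servo_tool(commands="-43.7 -49.6 0 1.245 -1;-43.7 -49.6 0 1.245 -1;-43.7 -49.6 0 1.245 -1;-43.7 -49.6 0 1.245 -1;-43.7 -49.6 0 1.245 -1;-43.7 -49.6 0 1.245 -1;-43.7 -49.6 0 1.245 -1;-43.7 -49.6 0 1.245 -1;-43.7 -49.6 0 1.245 -1;-43.7 -49.6 0 1.245 -1", newtons=20)

```text
clock: 0.98
position: [0.3408, 0.1671, 0.2314]
ee_rot: [0.0, 0.7, 0.714, 0.0]
contact_force: [0.3, 0.9, -0.1]
width: -0.0
```

>>> servo_tool(commands="-19.8 8.5 11 0 -1;-19.8 8.5 11 0 -1;-19.8 8.5 11 0 -1;-19.8 8.5 11 0 -1;-19.8 8.5 11 0 -1;-19.8 8.5 11 0 -1;-19.8 8.5 11 0 -1;-19.8 8.5 11 0 -1")

```text
clock: 1.65
position: [0.4304, -0.0279, 0.1202]
ee_rot: [-0.001, 0.699, 0.715, -0.001]
contact_force: [-0.6, 0.3, -0.0]
width: 0.0001
```

```bash
python3 - <<'E'
from rig import monitor, imaging
import cv2
s=monitor.get_state();print(s["position"],s["ee_rot"],s["contact_force"])
for n in ("scene","wrist","top"):
    im=imaging.get_image(n)[:,:,::-1]
    if n!="wrist": 
        im=im[130:280,200:400] if n=="scene" else im[150:310,240:440]
        im=cv2.resize(im,None,fx=3.5,fy=3.5,interpolation=2)
    cv2.imwrite(f"pics/{n}1.png",im)
E
```

```text
[ 0.43040927 -0.02789848  0.12021004] [-1.33851162e-03  6.99465829e-01  7.14664494e-01 -6.50396843e-04] [-0.59384137  0.31295519 -0.00562906]
```

View pics/wrist1.png

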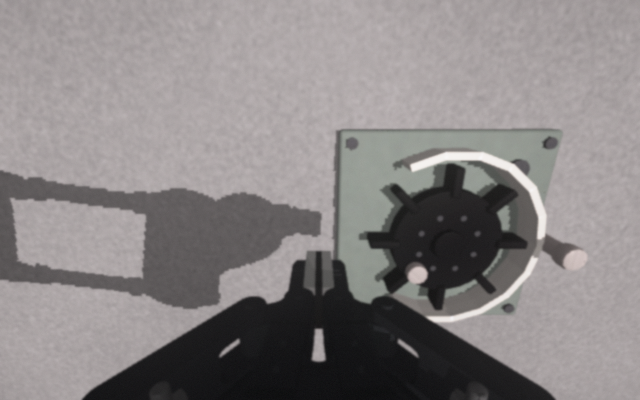

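View pics/scene1.png

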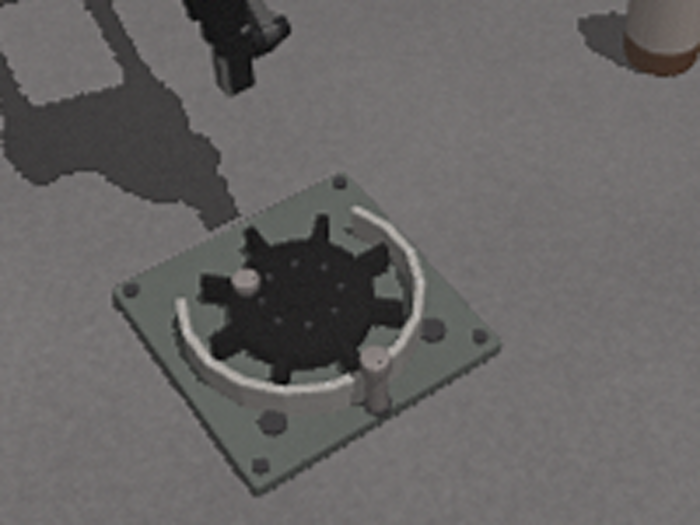

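The wrist view shows the shut tips at (318,252), about 16 mm across the pads. The wheel cap is at (448,243), the front tab's end at (368,239), the stud at (417,274) and the post at (574,259). I'll check these against the first measurement.

```bash
python3 - <<'E'
from rig import imaging
from h import ray
c=imaging.get_calibration("wrist")
for n,p,z in(("cap",(448,243),.042),("tab",(368,239),.04),("stud",(417,274),.046),("post",(574,259),.066),("c1",(342,130),.014),("c2",(561,130),.014)): print(n,ray(c,*p,z).round(4))
E
```

```text
cap [ 0.5427 -0.0493  0.042 ]
tab [ 0.4742 -0.0482  0.04  ]
stud [ 0.5186 -0.0779  0.046 ]
post [ 0.6312 -0.0491  0.066 ]
c1 [0.4492 0.0404 0.014 ]
c2 [0.6346 0.0451 0.014 ]
```

The two views agree to 2–4 mm: axis at (0.543, -0.051), front tab end at (0.475, -0.051). I'll lower in front of the plate to z≈24 mm, then move in beside the front tab on its +y side.

>>> servo_tool(commands="0.3 0 3 0 -1;0.3 0 6 0 -1;0.3 0 8.5 0 -1;0.3 0 9.6 0 -1;0.3 0 9.6 0 -1;0.3 1.5 9.6 0 -1;0.3 3 9.6 0 -1;0.3 4 9.6 0 -1;0.3 4.7 9.6 0 -1;0.3 4.7 9.6 0 -1")

```text
clock: 2.63
position: [0.48, -0.0224, 0.0264]
ee_rot: [0.002, 0.698, 0.716, 0.001]
contact_force: [-0.3, -0.3, -0.3]
width: 0.0001
```

```bash
python3 - <<'E'
from rig import monitor, imaging
import cv2
s=monitor.get_state();print(s["position"],s["contact_force"])
cv2.imwrite("pics/w2.png",imaging.get_image("wrist")[:,:,::-1])
E
```

```text
[ 0.48002527 -0.0223827   0.02642501] [-0.31486985 -0.3078947  -0.28802867]
```

View pics/w2.png

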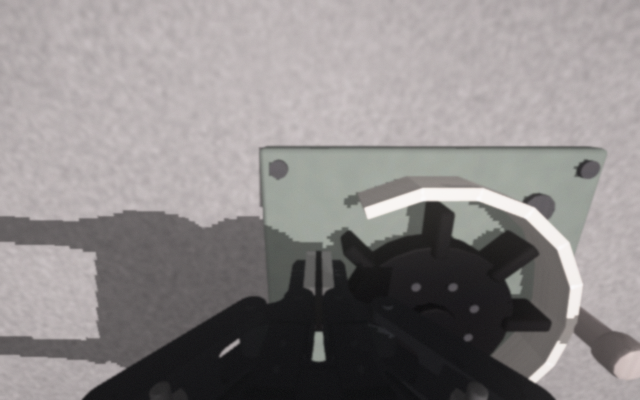

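The finger sits between two tabs with no contact, about 14 mm from the front tab. Now the first flick in -y.

>>> servo_tool(commands="-0.8 0 0 0 -1;-1.3 0 0 0 -1;-1.7 0 0 0 -1;-2.1 0 0 0 -1;-2.5 0 0 0 -1;-2.8 0 0 0 -1;-3.1 0 0 0 -1;-3.4 0 0 0 -1;-3.7 0 0 0 -1;-3.9 0 0 0 -1")

```text
clock: 3.52
position: [0.4789, -0.0623, 0.0253]
ee_rot: [0.0, 0.698, 0.716, -0.0]
contact_force: [0.6, 1.7, -0.6]
width: -0.0
```

```bash
python3 - <<'E'
from rig import monitor, imaging
import cv2
s=monitor.get_state();print(s["position"],s["contact_force"])
cv2.imwrite("pics/w3.png",imaging.get_image("wrist")[:,:,::-1])
cv2.imwrite("pics/s3.png",cv2.resize(imaging.get_image("scene")[130:280,200:400,::-1],None,fx=3.5,fy=3.5,interpolation=2))
E
```

```text
[ 0.47889731 -0.06231951  0.02527198] [ 0.63696732  1.74724719 -0.58799222]
```

View pics/s3.png

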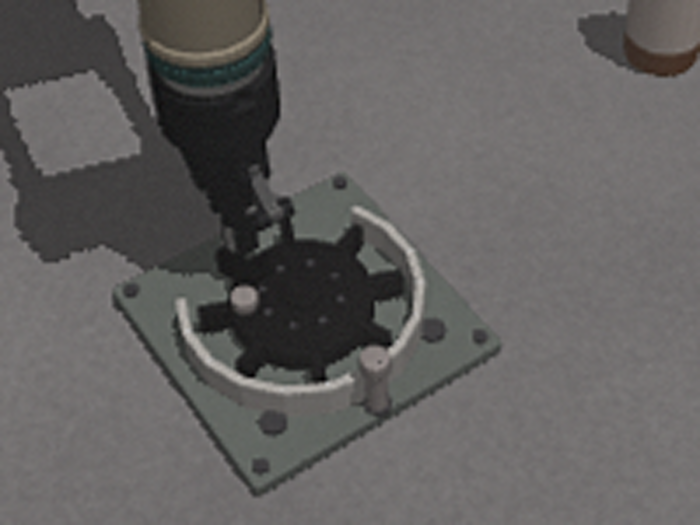

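View pics/w3.png

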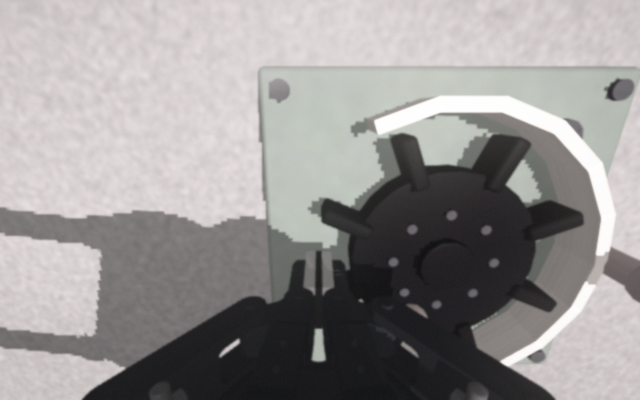

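The stud is part way (scene crop 246,280 → 244,299) and the contact force is 1.7 N, so the wheel hasn't snapped yet. I'll push a little further, then pull straight out.

>>> servo_tool(commands="-0.3 0 0 0 -1;-0.5 0 0 0 -1;-0.7 0 0 0 -1;-0.9 0 0 0 -1;-0.9 0 0 0 -1")

```text
clock: 4.03
position: [0.479, -0.071, 0.0253]
ee_rot: [0.0, 0.698, 0.716, -0.0]
contact_force: [-1.1, 0.7, -0.7]
width: 0.0
```

```bash
cat > look.py <<'E'
import sys,cv2,numpy as np
from rig import monitor, imaging
s=monitor.get_state();print(s["clock"],s["position"],s["contact_force"])
a=cv2.resize(imaging.get_image("scene")[160:270,220:360,::-1],(560,440),interpolation=2)
cv2.imwrite(sys.argv[1],a)
E
python3 look.py pics/s4.png
```

```text
4.0333 [ 0.47896254 -0.07103377  0.02529315] [-1.09398653  0.67219069 -0.68497852]
```

View pics/s4.png

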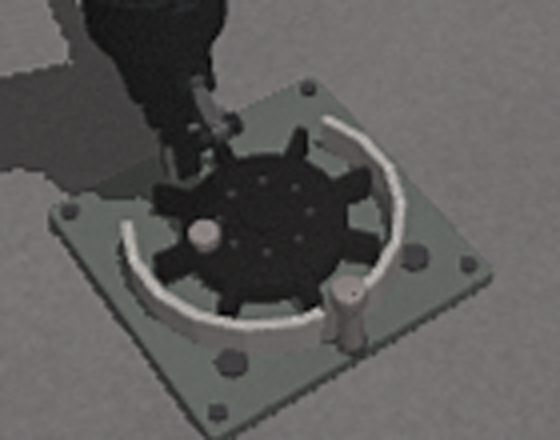

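It snapped one click: the stud (205,235) is now at body -90°. I'll withdraw, move back across and re-enter for click 2.

>>> servo_tool(commands="0 -1.5 0 0 -1;0 -3 0 0 -1;0 -4.2 0 0 -1;0 -4.5 0 0 -1;2 -4.5 0 0 -1;4.5 -4.5 0 0 -1;4.9 -4.5 0 0 -1;4.9 -3 0 0 -1;4.9 -1 0 0 -1;4.9 0 0 0 -1")

```text
clock: 4.92
position: [0.481, -0.022, 0.0258]
ee_rot: [0.002, 0.698, 0.716, 0.001]
contact_force: [1.3, 0.2, 0.3]
width: 0.0
```

>>> servo_tool(commands="0 0 0 0 -1;-0.8 0 0 0 -1;-1.5 0 0 0 -1;-2.1 0 0 0 -1;-2.7 0 0 0 -1;-3.3 0 0 0 -1;-3.8 0 0 0 -1;-4.3 0 0 0 -1;-4.8 0 0 0 -1;-4.9 0 0 0 -1")

```text
clock: 5.75
position: [0.4791, -0.0719, 0.0254]
ee_rot: [0.0, 0.698, 0.716, -0.0]
contact_force: [-0.1, -0.1, 0.5]
width: 0.0003
```

```bash
python3 look.py pics/s5.png
```

```text
5.75 [ 0.47907689 -0.07194212  0.02539989] [-0.08132996 -0.05368865  0.45286128]
```

View pics/s5.png

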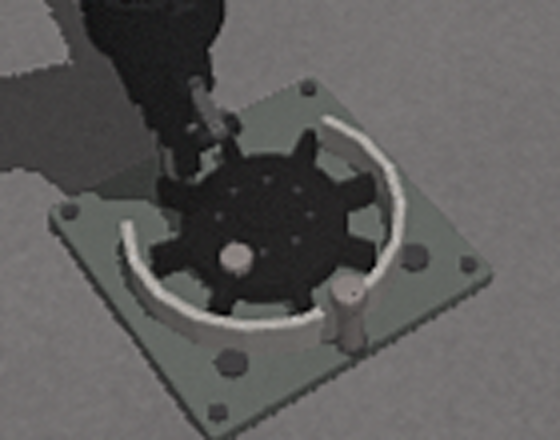

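The stud is now at (236,258), close to body -45°, so that is click 2. Third and last flick, the same way.

>>> servo_tool(commands="0 -1.5 0 0 -1;0 -3 0 0 -1;0 -4.2 0 0 -1;0 -4.5 0 0 -1;2 -4.5 0 0 -1;4.5 -4.5 0 0 -1;4.9 -4.5 0 0 -1;4.9 -3 0 0 -1;4.9 -1 0 0 -1;4.9 0 0 0 -1")

```text
clock: 6.63
position: [0.481, -0.022, 0.0258]
ee_rot: [0.002, 0.698, 0.716, 0.001]
contact_force: [0.9, -1.0, 0.9]
width: -0.0002
```

```bash
python3 look.py pics/s6.png
```

```text
6.6333 [ 0.48098245 -0.02201023  0.02578633] [ 0.92086592 -0.96848429  0.86584896]
```

View pics/s6.png

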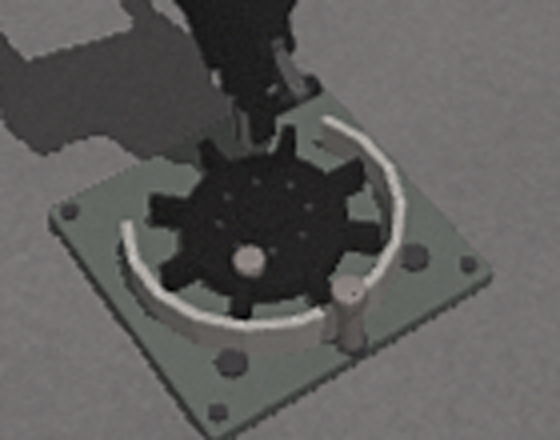

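The stud rests at (250,262), in line with the -45° plug (232,362). Exactly one click remains.

>>> servo_tool(commands="0 0 0 0 -1;-0.8 0 0 0 -1;-1.5 0 0 0 -1;-2.1 0 0 0 -1;-2.7 0 0 0 -1;-3.3 0 0 0 -1;-3.8 0 0 0 -1;-4.3 0 0 0 -1;-4.8 0 0 0 -1;-4.9 0 0 0 -1")

```text
clock: 7.52
position: [0.4792, -0.0719, 0.0254]
ee_rot: [0.001, 0.698, 0.716, -0.0]
contact_force: [0.2, -0.9, 0.3]
width: -0.0002
```

>>> servo_tool(commands="0 -1.5 0 0 -1;0 -3 0 0 -1;0 -4.2 0 0 -1;0 -4.5 0 0 -1;0 -4.5 -3 0 -1;0 -4.5 -6 0 -1;0 -7 -9 0 -1;0 -10 -12 0 -1;0 -10 -12 0 -1;0 -10 -12 0 -1")

```text
clock: 8.35
position: [0.3795, -0.0736, 0.1471]
ee_rot: [0.003, 0.698, 0.716, 0.001]
contact_force: [0.8, 0.5, -0.3]
width: 0.0002
```

```bash
python3 look.py pics/s7.png; python3 - <<'E'
from rig import imaging
import cv2
cv2.imwrite("pics/t7.png",imaging.get_image("top")[:,:,::-1])
E
```

```text
8.35 [ 0.37950768 -0.07355987  0.14708201] [ 0.78353133  0.48599102 -0.27160186]
```

View pics/s7.png

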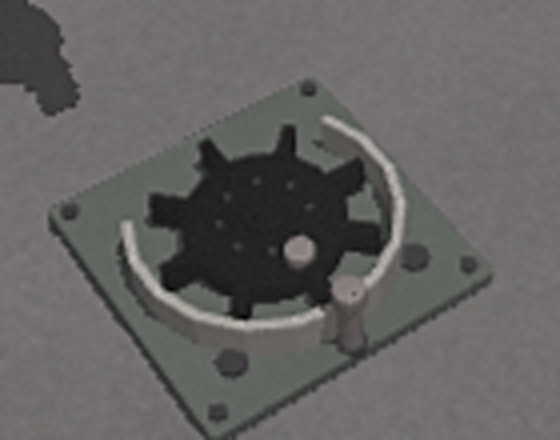

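View pics/t7.png

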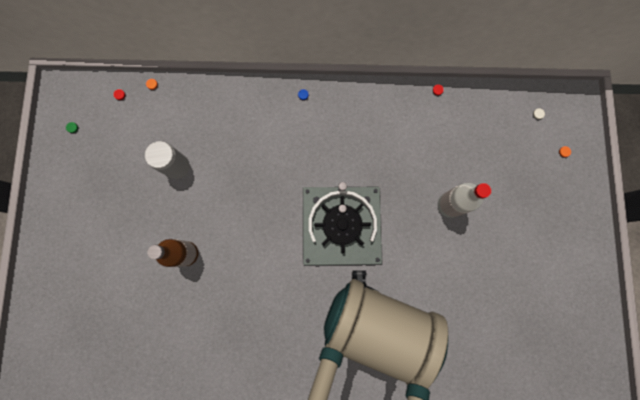

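The top view shows the stud (342,209) in line with the axis (342,226) and the post (342,187). The hand is clear, and the bottles and can are at their original pixels, so I'm handing the job in.

```bash
python3 - <<'E'
from rig import ticket, imaging
from h import ray
import numpy as np
c=imaging.get_calibration("top")
print(np.linalg.norm((ray(c,342.3,209,.046)-ray(c,342.5,186.7,.066))[:2]))
print(ticket.sign_off())
E
```

```text
0.0497815159358125
the job is handed in; nothing more can be done
None
```

The tally wheel is at its full-load mark: I flicked it three clicks anticlockwise with the shut fingertips, and the stud now points at the rear marker post. The job was handed in at about 8.5 s of the 58 s allowed; no verdict was reported.

- **Stud and post:** in the last top view the stud lies in line with the wheel's axis and the post. The measured distance between them is about 49.8 mm, against a limit of 50.6 mm. That leaves less than 1 mm, while the calibration is only good to about 2 mm, so the visible line-up is the stronger evidence.
- **Forces:** no reading between moves was above about 2 N. I did not log force during the pushes themselves.
- **Surroundings:** both bottles and the can look unmoved in the top view, and the hand is well clear of the wheel.
- **Disagreements:** the two early measurements of the wheel's axis differed by about 4 mm sideways, which did not matter for the pushes. The first flick also needed about 9 mm more travel than I had planned before the wheel snapped over.

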